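Tip the drained tube rack back onto its feet and push it home

TASK

The white tube rack was left standing on end on the draining mat. Push it over towards the raised stop rail so that it comes down on its feet with its tube holes facing up, then push it along the mat until its front end sits flush against the stop rail. Only push it, never lift it off the mat, and leave the bottle, the vial and the tip box where they stand.

Things in the scene. Friction and masses are not known exactly. Their poses are not given: they have to be found in the camera images.
- drain_mat: Fixed flat grey mat, 240 mm (x) by 420 mm (y), 4 mm thick; origin at the centre of its underside, z up. Near its -y end a steel stop rail is fixed across its whole width: 14 mm thick, top 28 mm above the bench; its face that looks to the mat's +y is at y = -170 mm in this frame. The mat ends 26 mm beyond the rail.
- tube_rack: Loose white plastic rack, 0.2 to 0.45 kg, standing on its heel end: 160 mm tall (own z), 90 mm wide (own x), 56 mm deep (own y). Origin: centre of the heel end face, on the mat. The +y side is the grid of 3 x 6 square tube holes; the -y side is the underside with the feet (edges of the end plates) and faces the stop rail within 0.3 rad. On its feet: own y up, z towards the rail.
- holes_high (a point): Point on the middle of the rack's hole side, at (0, 28, 140) mm in the rack's frame. Pushed here towards -y, the rack tips about its lower feet edge, passes its balance at 15 to 20 degrees and falls by itself onto its feet, its front end coming down at least 30 mm short of the rail.
- heel_a (a point): Corner of the rack's heel end (a flat solid plate, 90 by 56 mm) at its feet edge, at (45, -28, 0) mm in the rack's frame: stays on the mat throughout. A rack that meets the rail askew may jam there on one front corner; a small sideways push on its long side near the heel squares it.
- heel_b (a point): The other heel corner, at (-45, -28, 0) mm in the rack's frame: stays on the mat throughout.
- lead_a (a point): Corner of the rack's front end (a flat solid plate, on top at the start) at its feet edge, at (45, -28, 160) mm in the rack's frame: must end on the mat against the rail.
- lead_b (a point): The other front corner, at (-45, -28, 160) mm in the rack's frame: must end on the mat against the rail.
- bottle: Bystander: standing glass bottle with blue screw cap, 68 mm diameter, 140 mm high; origin at the centre of its underside.
- vial: Bystander: small standing white plastic vial, 28 mm diameter, 56 mm high; origin at the centre of its underside.
- tip_box: Bystander: closed pipette tip box, grey with a clear lid, 85 by 120 mm (its x, y), 67 mm high; origin at the centre of its underside.
Not all that is in view belongs to the job. What is shaped like the tube_rack but orange or red is not meant.

How it is judged:
By the outcome, as a careful person would: the job done as asked, in the order asked, and still so for the second after the job is handed in, with the robot touching nothing.
It also fails if it takes over 61 s, if anything falls off the work surface, if the arm or the gripper's body presses on something with over 40 N, if the wrist force passes 120 N, or if a joint passes its speed limit or range.

ROBOT

A 6-joint arm with a two-finger parallel gripper is mounted at the origin on the work surface. World frame = base frame: x ahead of the robot, y to its left, z up, the work surface at z = 0. Lengths are in mm, angles in rad, forces in N, time in s.
With the tool pointing down it reaches from about 300 to 775 mm from the base axis. Payload 14.6 kg.
Tool frame: the origin (TCP) lies on the centre line of the jaws, within the pads' length; the fingertips stand 8 mm ahead of it and the grasp point (between the pads) lies 11 mm behind it; z points along the fingers, y is the direction in which the jaws open and shut (so a half turn about z gives the same grasp; the last joint's range is limited). The gripper opens to 94 mm and grips with 3 to 60 N. Pads are 16 mm wide; open, the fingers measure 119 mm over their backs; the gripper's body (75 mm by 177 mm) begins 78 mm behind the grasp point.
Start: joints at [-1.349, 0.3, 1.521, -0, 1.321, -0.067], TCP at [156.634, -527.214, 213.446] pointing down, gripper open.
Joint ranges: [-3.03, 3.03], [-0.79, 2.21], [0.23, 2.52], [-1.04, 4.18], [0, 3.07], [-2.55, 2.55]. Speed limits (rad/s): [2.22, 2.22, 2.57, 3.14, 3.14, 3.14].

INTERFACE

Orientations are given as [roll, pitch, yaw] about the fixed x, y, z axes, in that order (R = Rz(yaw) Ry(pitch) Rx(roll)).
In Python, from cell import read_state, cams, manip gives the robot as it stands.
- The arm moves only by the shell command python3 -m handwheel 'ROWS' [OPENING] [FORCE]. ROWS is JSON, a list of rows, each a list of 4 numbers: the shift along the tool's x, y, z in m, then the turn about the tool's z in degrees. In form: [[dx, dy, dz, turn], ...]. A call has 1 to 5 rows; each row is the pose to reach, as a shift and turn from the pose measured when the call began, along the tool's axes at that moment; what a row does not reach only later rows make up. A row lasts 1/8 s, in which the tool goes at most 62.5 mm and 10.7 degrees, less where a joint would pass 70% of its speed; a pose out of reach is approached as far as the arm can. A call with a gripper value outside its range is refused whole. OPENING is the closure, from 0 (fully open) to 1 (shut), set as the call begins (- or left out, the last holds). The fingers move at their own pace and stop on an object; FORCE is the grip in N (left out, the last holds). Time passes only in rows, so rows that repeat a pose let the fingers close. It gives the time, the measured TCP pose, the force and the opening at its end, in the units of the state.
- read_state(): the state, without advancing time (a new reading comes with each control period).
- cams.camera(name): name is "side" or "top"; returns the picture (420x560x3 uint8, red, green, blue); there is no depth.
- cams.get_calibration(name): a dict with "vertical_fov" (degrees; the focal length in pixels is half the picture's height over the tangent of half this angle, whatever the lens; pixels are square), "cx", "cy" (the principal point, pixels), "dist_coeffs" ([k1, k2, p1, p2, k3] as OpenCV has them; the pictures are not rectified), "R" (3x3) and "t" (3): a world point X has camera coordinates R X + t. Camera axes: x right, y down, z forward; pixel columns grow to the right and rows downward; lengths in mm; the calibration is good to about 2 mm. A picture is of the moment at which its call begins. get_calibration takes no time and is no camera call.
- manip.sign_off(): hands the job in, once; it reports no verdict.
The state is a dict: "clock": time; "joints": joint angles; "qd": joint speeds; "effort": joint torques, N m; "eef_pos": TCP position; "eef_rot": TCP orientation; "wrist_force": force on the tool from outside, world axes, zero at the start; "moment": the same for the moment, N m; "finger_gap": finger opening in mm.
Only numpy, scipy, OpenCV 4.12 (cv2) and the standard library are available. Lean on these libraries where they do the work, as an engineer would, in place of code of your own. Each camera call takes 0.05 s, during which the arm holds its last target. There are 200 camera calls.

## Working session

There is one attempt and no reset: what is moved stays moved. The work goes in short steps, Python scripts to look and compute and a shell command to move; the robot and the scene stay as the last step left them, time stands still between calls to the robot, and variables do not carry over. Pictures are saved under pics/ and viewed, about 8 in all and at most 12, crops included, and the job is handed in when it is done.

```bash
mkdir -p pics
python3 - <<'E'
from cell import read_state,cams
import cv2,numpy as np
s=read_state();print(s['clock'],s['eef_pos'],s['eef_rot'],s['finger_gap'])
for n in('side','top'):
    im=cams.camera(n);cv2.imwrite(f'pics/{n}0.png',im[:,:,::-1]);c=cams.get_calibration(n);print(n,c, -np.array(c['R']).T@np.array(c['t']))
E
```

```text
0.0 [ 156.58761735 -526.9682335   212.87824759] [-3.14044468e+00 -6.05012759e-05  2.88846060e-01] 94.19024845065032
side {'vertical_fov': 54.15150926106438, 'cx': 280.8024977062857, 'cy': 207.3450547944925, 'dist_coeffs': array([0.01975802, 0.        , 0.        , 0.        , 0.        ]), 'R': array([[-0.76474087, -0.64433501,  0.00194903],
       [-0.50091745,  0.59261505, -0.63078452],
       [ 0.40528152, -0.48336301, -0.7759556 ]]), 't': array([406.30082967, 325.12935266, 768.83703642])} [161.98236843 440.74468534 800.87807024]
top {'vertical_fov': 48.64173092671324, 'cx': 276.8372958798426, 'cy': 209.48787449336487, 'dist_coeffs': array([0.02973616, 0.        , 0.        , 0.        , 0.        ]), 'R': array([[-1.35066279e-02, -9.99905083e-01, -2.71959422e-03],
       [-9.91663506e-01,  1.37437675e-02, -1.28119472e-01],
       [ 1.28144689e-01,  9.66460297e-04, -9.91755012e-01]]), 't': array([  26.79758066,  525.51251656, 1066.90060187])} [ 384.77588374   18.54139821 1125.50528453]
```

View pics/side0.png

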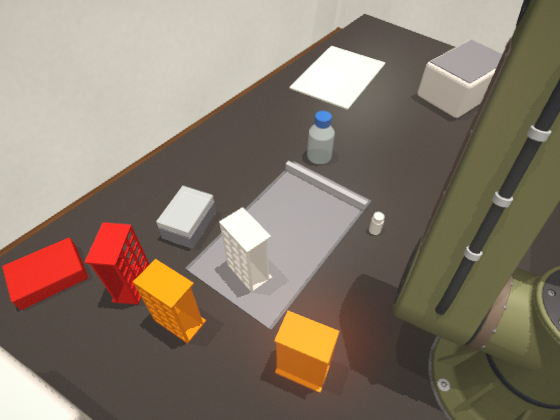

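View pics/top0.png

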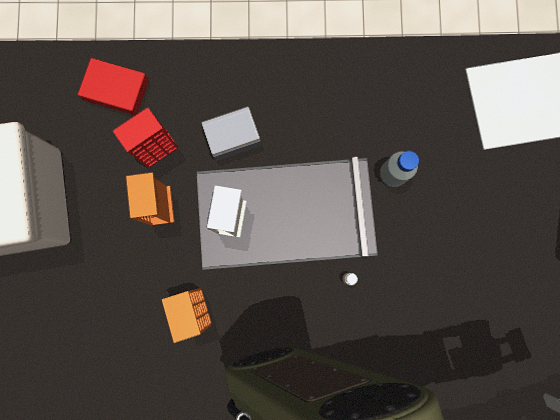

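The side view shows the white rack (245,250) upright, holes facing the camera and away from the rail (325,185). The vial is at (377,222), the bottle at (320,140) and the tip box at (187,215). In the top view the rack top is at (226,208) and the rail runs from (355,158) to (366,255).

```bash
cat > h.py <<'E'
import numpy as np,cv2
from cell import cams
def cal(n):
    c=cams.get_calibration(n);f=210/np.tan(np.radians(c['vertical_fov']/2))
    return np.array([[f,0,c['cx']],[0,f,c['cy']],[0,0,1]]),np.array(c['dist_coeffs']),np.array(c['R']),np.array(c['t'])
def ray(n,uv,z):
    K,d,R,t=cal(n);p=cv2.undistortPoints(np.array(uv,float).reshape(-1,1,2),K,d).reshape(-1,2)
    v=np.c_[p,np.ones(len(p))]@R;o=-R.T@t
    return o+v*((z-o[2])/v[:,2])[:,None]
def proj(n,X):
    K,d,R,t=cal(n);return cv2.projectPoints(np.array(X,float),cv2.Rodrigues(R)[0],t,K,d)[0].reshape(-1,2)
E
python3 - <<'E'
from h import *
np.set_printoptions(precision=1,suppress=True)
im=cv2.imread('pics/top0.png');g=im.min(2)
def quad(m):
    c=max(cv2.findContours(m.astype(np.uint8),0,1)[0],key=cv2.contourArea);r=cv2.minAreaRect(c);return cv2.boxPoints(r),r,cv2.contourArea(c)
roi=np.zeros(g.shape,bool);roi[175:248,200:255]=1
for th in(190,210,225):
    q,r,a=quad((g>th)&roi);print(th,q.ravel(),a);P=ray('top',q,164);print(P[:,:2].ravel(),np.linalg.norm(np.diff(P,axis=0),axis=1))
q=[(197,172),(203,269),(377,254),(367,159)]
P=ray('top',q,4);print('mat',P[:,:2].tolist(),np.linalg.norm(np.diff(P,axis=0),axis=1))
P=ray('top',[(352,158),(363,256)],28);print('rail face top',P)
print('vial',ray('top',[(350,279)],56),'bottle',ray('top',[(408,160)],140),'tip',ray('top',[(231,130)],67))
cr=cv2.resize(im[145:285,185:385],None,fx=4,fy=4,interpolation=cv2.INTER_CUBIC);cv2.imwrite('pics/c1.png',cr)
E
```

```text
190 [205.7 230.8 214.5 184.5 241.1 189.6 232.4 235.8] 1118.5
[466.5 167.5 563.6 149.8 552.1  93.8 455.3 112.3] [98.7 57.1 98.6]
210 [206.2 230.7 214.4 184.8 240.5 189.5 232.3 235.4] 1094.5
[466.7 166.6 563.2 149.9 552.4  95.1 456.2 112.5] [98.  55.9 97.9]
225 [206.2 230.5 214.7 184.8 240.6 189.7 232.1 235.4] 1071.5
[467.1 166.6 563.1 149.2 552.   94.9 456.2 113. ] [97.6 55.5 97.4]
mat [[625.3030452406671, 214.59218905294043], [388.5961395549923, 198.19350628989423], [418.7084459848312, -219.14747844805026], [652.0011494005347, -204.1451025229485]] [237.3 418.4 233.8]
rail face top [[ 649.3 -163.4   28. ]
 [ 413.7 -181.1   28. ]]
vial [[ 361.4 -144.5   56. ]] bottle [[ 616.  -265.4  140. ]] tip [[711.1 124.6  67. ]]
```

View pics/c1.png

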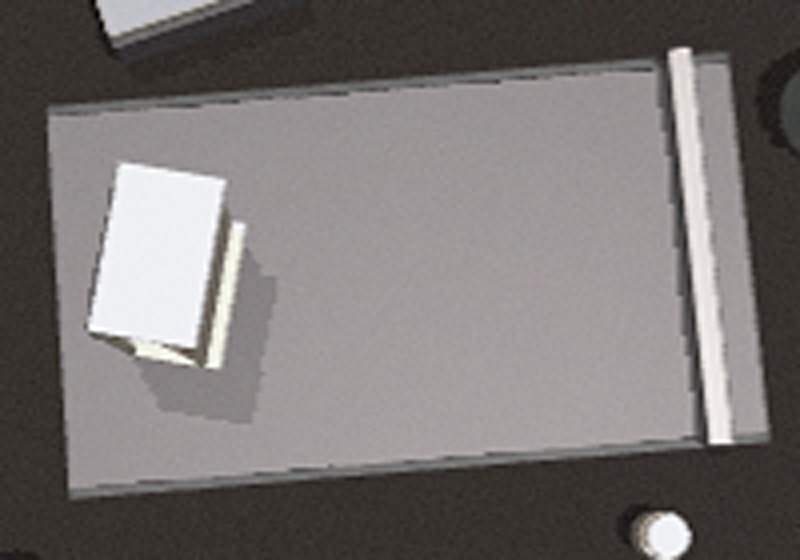

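```bash
cat >> h.py <<'E'
from scipy.spatial.transform import Rotation as Ro
from cell import read_state
def go(X,yaw):
    s=read_state();R=Ro.from_euler('xyz',s['eef_rot']).as_matrix();y=s['eef_rot'][2]
    d=(yaw-y+np.pi)%(2*np.pi)-np.pi
    print('t',round(s['clock'],2),'pos',s['eef_pos'].round(1),'yaw',round(y,3),'J',np.round(s['joints'],2),'F',np.round(s['wrist_force'],1),'-> shift m',(R.T@(np.array(X)-s['eef_pos'])/1000).round(4),'turn',round(-np.degrees(d),1))
E
python3 - <<'E'
from h import *
P=ray('top',[(214.5,185.75),(207,227.75),(233.75,232),(241.75,190)],164)[:,:2]
print(P.round(1),[np.linalg.norm(P[i]-P[i-1]).round(1) for i in range(4)])
d=(P[2]+P[3]-P[0]-P[1])/2;l=P[0]-P[1];print('fall',np.degrees(np.arctan2(*d[::-1])),'from long edge',np.degrees(np.arctan2(*l[::-1]))-90)
h=(P[0]+P[1])/2;print('hole mid',h)
n=d/np.linalg.norm(d);a=np.arctan2(-n[1],-n[0])
S=h-n*35;print(S,a);go([*S,250],a);go([*S,148],a)
E
```

```text
[[561.1 149.7]
 [472.8 164.9]
 [463.2 109.4]
 [551.3  92.5]] [np.float64(58.0), np.float64(89.6), np.float64(56.3), np.float64(89.7)]
fall -99.79694003724667 from long edge -99.78941500267813
hole mid [516.94541132 157.30317096]
[522.90090183 191.79276552] 1.3998074665244862
t 0.1 pos [ 156.6 -527.   213. ] yaw 0.289 J [-1.35  0.3   1.52 -0.    1.32 -0.07] F [0.2 0.5 0.3] -> shift m [ 0.5559 -0.5848 -0.0364] turn -63.7
t 0.1 pos [ 156.6 -527.   213. ] yaw 0.289 J [-1.35  0.3   1.52 -0.    1.32 -0.07] F [0.2 0.5 0.3] -> shift m [ 0.5559 -0.5847  0.0656] turn -63.7
```

```bash
python3 -m handwheel '[[0.03,-0.03,-0.036,-8],[0.07,-0.07,-0.036,-16],[0.11,-0.116,-0.036,-24],[0.15,-0.158,-0.036,-32],[0.19,-0.2,-0.036,-40]]' 1 10
python3 - <<'E'
from h import *
go([522.9,191.8,250],1.40)
E
```

```text
clock: 0.72
eef_pos: [282.1, -279.4, 249.0]
eef_rot: [-3.141, -0.001, 0.991]
wrist_force: [1.4, 0.6, 0.1]
finger_gap: 47.3
t 0.72 pos [ 282.1 -279.4  249. ] yaw 0.991 J [-0.87 -0.08  1.86  0.    1.36 -0.29] F [1.4 0.6 0.1] -> shift m [ 5.261e-01 -5.670e-02 -5.000e-04] turn -23.4
```

```bash
python3 -m handwheel '[[0.04,-0.005,0,-5],[0.08,-0.009,0,-10],[0.125,-0.014,0,-15],[0.18,-0.02,0,-20],[0.235,-0.025,0,-23.4]]'
python3 - <<'E'
from h import *
go([522.9,191.8,250],1.40)
E
```

```text
clock: 1.35
eef_pos: [390.3, -67.4, 249.3]
eef_rot: [-3.141, -0.001, 1.402]
wrist_force: [0.8, -1.1, 0.1]
finger_gap: 0.9
t 1.35 pos [390.3 -67.4 249.3] yaw 1.402 J [-0.26 -0.08  1.86  0.    1.36 -0.1 ] F [ 0.8 -1.1  0.1] -> shift m [ 0.2779  0.087  -0.0005] turn 0.1
```

```bash
python3 -m handwheel '[[0.055,0.017,0,0],[0.11,0.034,0,0],[0.165,0.051,0,0],[0.22,0.068,0,0],[0.278,0.087,0,0]]'
python3 - <<'E'
from h import *
go([522.9,191.8,148],1.40)
E
```

```text
clock: 1.98
eef_pos: [523.4, 193.8, 249.3]
eef_rot: [-3.141, -0.001, 1.402]
wrist_force: [-0.2, -1.6, 1.4]
finger_gap: 0.6
t 1.98 pos [523.4 193.8 249.3] yaw 1.402 J [0.29 0.29 1.45 0.   1.4  0.46] F [-0.2 -1.6  1.4] -> shift m [-2.100e-03 -1.000e-04  1.013e-01] turn 0.1
```

```bash
python3 -m handwheel '[[0,0,0.04,0],[0,0,0.08,0],[0,0,0.101,0],[0,0,0.101,0]]'
python3 - <<'E'
from h import *
im=cams.camera('side');cv2.imwrite('pics/s2.png',cv2.resize(im[150:340,150:400,::-1],None,fx=3,fy=3))
go([522.9,191.8,148],1.40)
E
```

```text
clock: 2.48
eef_pos: [522.6, 193.7, 146.9]
eef_rot: [-3.138, 0.001, 1.402]
wrist_force: [0.5, -0.1, 0.4]
finger_gap: 0.2
t 2.52 pos [523.3 193.8 148.4] yaw 1.402 J [0.29 0.38 1.57 0.   1.19 0.46] F [-0.4 -0.3  0.8] -> shift m [-0.0021 -0.      0.0004] turn 0.1
```

View pics/s2.png

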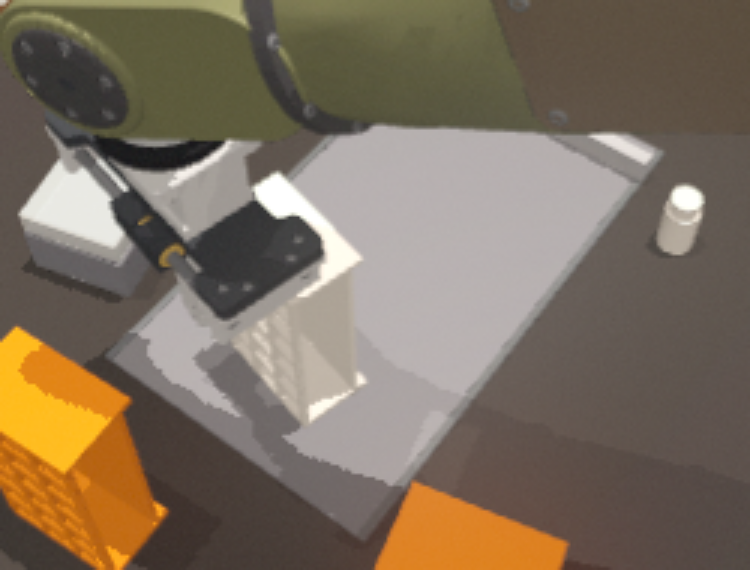

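The gripper (crop 265,255) stands behind the upright rack and hides its hole side. Now I push gently.

```bash
python3 -m handwheel '[[-0.01,0,0,0],[-0.018,0,0,0],[-0.026,0,0,0],[-0.034,0,0,0],[-0.042,0,0,0]]'; python3 -m handwheel '[[-0.008,0,0,0],[-0.016,0,0,0],[-0.022,0,0,0]]'
```

```text
clock: 3.15
eef_pos: [516.2, 151.9, 148.5]
eef_rot: [-3.141, -0.001, 1.402]
wrist_force: [0.9, 1.8, 0.1]
finger_gap: 0.3
clock: 3.52
eef_pos: [512.4, 129.6, 148.4]
eef_rot: [-3.141, -0.0, 1.401]
wrist_force: [-0.8, 1.1, -0.6]
finger_gap: 0.9
```

```bash
python3 -m handwheel '[[-0.008,0,0,0],[-0.016,0,0,0],[-0.024,0,0,0],[-0.024,0,0,0],[-0.024,0,0,0]]';  python3 -m handwheel '[[0.03,0,0,0],[0.08,0,0,0],[0.11,0,-0.04,0],[0.11,0,-0.08,0],[0.11,0,-0.12,0]]';python3 - <<'E'
from h import *
for n in('side','top'): cv2.imwrite(f'pics/{n}3.png',cams.camera(n)[:,:,::-1])
E
```

```text
clock: 4.15
eef_pos: [508.4, 106.0, 148.4]
eef_rot: [-3.141, -0.0, 1.401]
wrist_force: [-0.4, -0.5, -0.4]
finger_gap: 0.3
clock: 4.78
eef_pos: [526.7, 215.1, 269.6]
eef_rot: [-3.14, -0.0, 1.402]
wrist_force: [-0.1, -0.0, 0.6]
finger_gap: 0.4
```

View pics/side3.png

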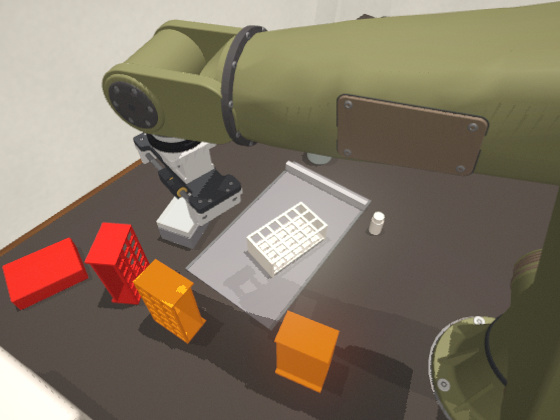

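View pics/top3.png

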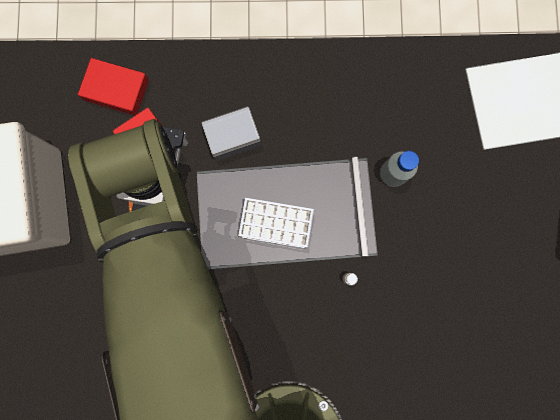

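The rack is down on its feet, holes up: top view corners about (245,198), (314,207), (308,248), (238,239). It is askew and short of the rail (355,160).

```bash
cat >> h.py <<'E'
RF=np.array([[649.3,-163.4],[413.7,-181.1]])  # rail face line
def rack(fn,x0=225,x1=375,y0=160,y1=275,xr=None):
    im=cv2.imread(fn);m=((im.min(2)>165)).astype(np.uint8);k=np.zeros_like(m);k[y0:y1,x0:x1]=1;m*=k
    if xr: # blank out rail strip (column limit varies with row)
        yy,xx=np.mgrid[:m.shape[0],:m.shape[1]];m[xx>xr[0]+(yy-157)*(xr[1]-xr[0])/98]=0
    m=cv2.morphologyEx(m,cv2.MORPH_CLOSE,np.ones((7,7),np.uint8))
    m=cv2.morphologyEx(m,cv2.MORPH_OPEN,np.ones((9,9),np.uint8))
    c=max(cv2.findContours(m,0,1)[0],key=cv2.contourArea);q=cv2.boxPoints(cv2.minAreaRect(c))
    P=ray('top',q,60)[:,:2];P=P[np.argsort(P[:,1])]
    f,h=P[:2][np.argsort(P[:2,0])],P[2:][np.argsort(P[2:,0])]
    print('px',q.round(1).tolist(),'\nfront',f.round(1).tolist(),'heel',h.round(1).tolist(),'len',np.linalg.norm(f.mean(0)-h.mean(0)).round(1),'wid',np.linalg.norm(f[1]-f[0]).round(1))
    d=f.mean(0)-h.mean(0);t=RF[0]-RF[1];t/=np.linalg.norm(t);n=np.array([-t[1],t[0]])
    print('heading',np.degrees(np.arctan2(d[1],d[0])).round(1),'want',(np.degrees(np.arctan2(t[1],t[0]))-90).round(1),'front gaps',((f-RF[1])@n).round(1))
    return f,h
E
python3 - <<'E'
from h import *
f,h=rack('pics/top3.png',xr=(348,358))
go([526,165,250],1.643)
E
```

```text
px [[237.89999389648438, 236.60000610351562], [244.5, 196.89999389648438], [313.79998779296875, 208.5], [307.1000061035156, 248.1999969482422]] 
front [[432.3, -48.5], [523.7, -65.8]] heel [[460.9, 109.8], [552.9, 94.2]] len 161.7 wid 93.0
heading -100.3 want -85.7 front gaps [130.9 106.7]
t 4.88 pos [528.  215.2 272.9] yaw 1.402 J [0.32 0.3  1.38 0.   1.45 0.49] F [ 0.1  0.9 -0. ] -> shift m [-0.0499  0.0063  0.0227] turn -13.8
```

```bash
python3 -m handwheel '[[-0.03,0.01,0.01,-7],[-0.055,0.02,0.02,-14],[-0.069,0.03,0.022,-14]]' 0.57
python3 - <<'E'
from h import *
go([505,145,26],1.646)
E
```

```text
clock: 5.25
eef_pos: [546.0, 141.3, 249.7]
eef_rot: [3.137, -0.002, 1.645]
wrist_force: [0.2, 0.3, 0.3]
finger_gap: 26.9
t 5.25 pos [546.  141.3 249.7] yaw 1.645 J [0.19 0.3  1.43 0.   1.4  0.11] F [0.2 0.3 0.3] -> shift m [ 0.0062 -0.0416  0.2235] turn -0.1
```

```bash
python3 -m handwheel '[[0.006,-0.0416,0.03,0],[0.006,-0.0416,0.09,0],[0.006,-0.0416,0.15,0],[0.006,-0.0416,0.2,0],[0.006,-0.0416,0.223,0]]'; python3 -m handwheel '[[-0.012,0,0,0],[-0.024,0,0,0],[-0.036,0,0,0],[-0.046,0,0,0],[-0.056,0,0,0]]'; python3 -m handwheel '[[-0.01,0,0,0],[-0.02,0,0,0],[-0.03,0,0,0],[-0.04,0,0,0],[-0.05,0,0,0]]'
python3 - <<'E'
from h import *
cv2.imwrite('pics/top4.png',cams.camera('top')[:,:,::-1])
t=RF[0]-RF[1];t/=np.linalg.norm(t);n=np.array([-t[1],t[0]]);s=read_state();print('TCP to rail',(s['eef_pos'][:2]-RF[1])@n)
E
```

```text
clock: 5.88
eef_pos: [503.9, 144.8, 23.6]
eef_rot: [3.141, -0.002, 1.642]
wrist_force: [1.9, -0.5, 0.0]
finger_gap: 40.1
clock: 6.5
eef_pos: [508.3, 88.4, 24.2]
eef_rot: [3.14, -0.002, 1.641]
wrist_force: [-1.0, 4.4, 3.7]
finger_gap: 40.4
clock: 7.12
eef_pos: [511.9, 38.0, 24.2]
eef_rot: [3.14, -0.002, 1.641]
wrist_force: [-0.7, 4.8, 3.8]
finger_gap: 40.3
TCP to rail 210.09009645037187
```

View pics/top4.png

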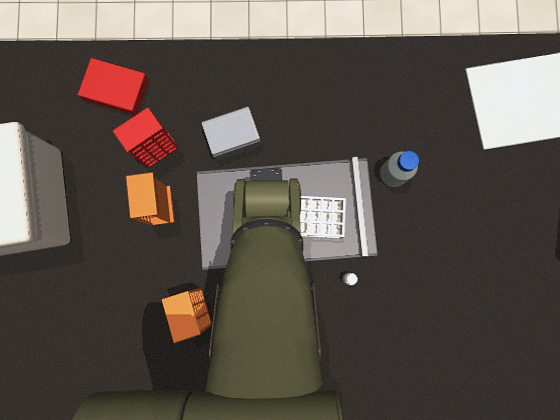

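The rack moves ahead of the fingers, its front edge at about column 345 (rows 198–238), nearly square. The rail is at columns 356–360.

```bash
python3 -m handwheel '[[-0.008,0,0,0],[-0.016,0,0,0],[-0.024,0,0,0],[-0.03,0,0,0]]'; python3 -m handwheel '[[-0.003,0,0,0],[-0.006,0,0,0],[-0.008,0,0,0]]';python3 - <<'E'
from h import *
im=cams.camera('top');cv2.imwrite('pics/top5.png',cv2.resize(im[150:270,280:390,::-1],None,fx=5,fy=5,interpolation=cv2.INTER_CUBIC))
E
```

```text
clock: 7.68
eef_pos: [514.1, 6.5, 24.1]
eef_rot: [3.14, -0.002, 1.641]
wrist_force: [-1.0, 4.9, 2.8]
finger_gap: 40.2
clock: 8.05
eef_pos: [513.2, 2.2, 24.0]
eef_rot: [-3.14, -0.008, 1.639]
wrist_force: [-14.1, 47.7, 16.7]
finger_gap: 40.4
```

View pics/top5.png

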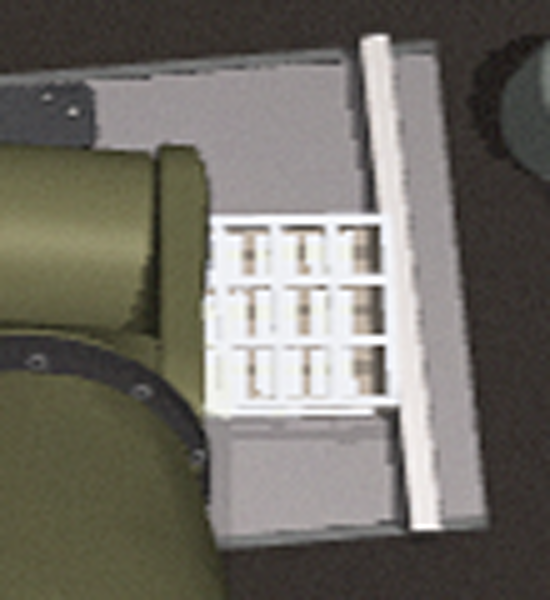

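The fingers read 48 N, so the rack is against the rail, but it is about 3° askew: its +x front corner touches at crop (386,218), and a small gap remains at (397,405). I'll back off and measure.

```bash
python3 -m handwheel '[[0.03,0,0,0],[0.08,0,-0.01,0],[0.12,0,-0.06,0],[0.16,0,-0.12,0],[0.2,0,-0.16,0]]' 1
python3 - <<'E'
from h import *
cv2.imwrite('pics/top6.png',cams.camera('top')[:,:,::-1])
f,h=rack('pics/top6.png',xr=(352,362),x0=265)
l=h[1]-f[1];print('side pt',f[1]+l*.85)
go([0,0,0],1.64)
im=cv2.imread('pics/top6.png');cv2.imwrite('pics/c6.png',cv2.resize(im[150:270,260:390],None,fx=5,fy=5,interpolation=cv2.INTER_CUBIC))
E
```

```text
clock: 8.72
eef_pos: [500.0, 197.7, 183.9]
eef_rot: [-3.141, -0.008, 1.639]
wrist_force: [1.1, 0.3, 0.0]
finger_gap: 0.5
px [[288.70001220703125, 193.10000610351562], [357.5, 191.8000030517578], [358.29998779296875, 232.5], [289.5, 233.8000030517578]] 
front [[466.6, -166.6], [561.2, -168.2]] heel [[465.7, -8.7], [560.4, -8.5]] len 158.8 wid 94.6
heading -89.7 want -85.7 front gaps [10.5  1.8]
side pt [560.51911613 -32.4339597 ]
t 8.78 pos [501.3 202.2 189.9] yaw 1.641 J [0.31 0.29 1.59 0.01 1.25 0.24] F [-0.3  3.7  5.4] -> shift m [-0.1687 -0.5155  0.1846] turn 0.1
```

View pics/c6.png

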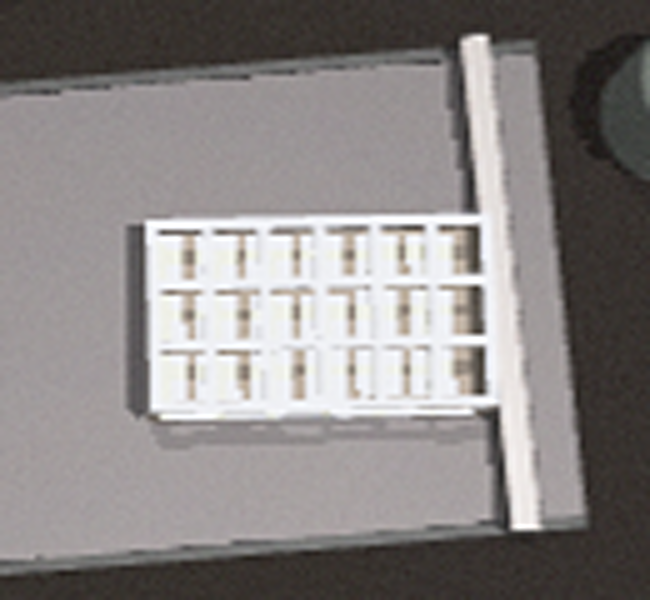

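Run:
```python
from h import *
P=ray('top',[(357,193),(360,231),(289.4,194.4),(290.6,232)],60)[:,:2];print(P.round(1))
for a,b in((2,0),(3,1)):
    d=P[a]-P[b];print(np.degrees(np.arctan2(*d[::-1])))
M=ray('top',[(260,168),(352,161),(260,262),(361,255)],4)[:,:2]
for a,b in((0,1),(2,3)):
    d=M[a]-M[b];print('mat',np.degrees(np.arctan2(*d[::-1])))
go([594,-28,130],1.641);go([594,-28,26],1.641)
```

```text
[[ 558.4 -166.9]
 [ 470.  -170.6]
 [ 557.4  -10.1]
 [ 469.9  -11.3]]
90.39109920927135
90.05808381239679
mat 93.60882369552752
mat 93.18883366106463
t 8.78 pos [501.3 202.2 189.9] yaw 1.641 J [0.31 0.29 1.59 0.01 1.25 0.24] F [-0.3  3.7  5.4] -> shift m [-0.2368  0.076   0.0579] turn -0.0
t 8.78 pos [501.3 202.2 189.9] yaw 1.641 J [0.31 0.29 1.59 0.01 1.25 0.24] F [-0.3  3.7  5.4] -> shift m [-0.2379  0.0753  0.1619] turn -0.0
```

```bash
python3 -m handwheel '[[-0.05,0.075,0,0],[-0.1,0.075,0,0],[-0.15,0.075,0,0],[-0.2,0.075,0.02,0],[-0.238,0.075,0.05,0]]' 1; python3 -m handwheel '[[0,0,0.04,0],[0,0,0.08,0],[0,0,0.112,0],[0,0,0.112,0]]';python3 - <<'E'
from h import *
go([575,-28,26],1.641)
E
```

```text
clock: 9.4
eef_pos: [593.4, -31.9, 137.6]
eef_rot: [3.133, -0.01, 1.64]
wrist_force: [0.4, 0.2, 0.1]
finger_gap: 0.4
clock: 9.9
eef_pos: [592.8, -31.0, 23.3]
eef_rot: [3.138, -0.01, 1.64]
wrist_force: [-0.7, 0.1, 1.3]
finger_gap: 0.3
t 9.9 pos [592.8 -31.   23.3] yaw 1.64 J [-0.12  0.61  1.55  0.01  0.98 -0.2 ] F [-0.7  0.1  1.3] -> shift m [ 0.0043 -0.0176 -0.0027] turn -0.1
```

```bash
python3 -m handwheel '[[0,-0.006,0,0],[0,-0.012,0,0],[0,-0.018,0,0],[0,-0.018,0,0]]'; python3 -m handwheel '[[0,-0.003,0,0],[0,-0.006,0,0],[0,-0.006,0,0]]';python3 -m handwheel '[[0,-0.003,0,0],[0,-0.005,0,0],[0,-0.005,0,0]]'
```

```text
clock: 10.4
eef_pos: [574.7, -32.3, 23.9]
eef_rot: [3.137, -0.01, 1.64]
wrist_force: [-0.4, 0.0, 0.4]
finger_gap: 0.8
clock: 10.78
eef_pos: [568.7, -32.7, 24.0]
eef_rot: [3.137, -0.01, 1.64]
wrist_force: [0.7, 0.5, -0.0]
finger_gap: 0.5
clock: 11.15
eef_pos: [563.5, -33.1, 23.9]
eef_rot: [3.137, -0.01, 1.64]
wrist_force: [0.1, 0.6, 0.1]
finger_gap: 0.7
```

```bash
python3 -m handwheel '[[0,-0.003,0,0],[0,-0.003,0,0]]';python3 - <<'E'
from h import *
im=cams.camera('side');cv2.imwrite('pics/s7.png',cv2.resize(im[140:300,190:400,::-1],None,fx=3.5,fy=3.5,interpolation=cv2.INTER_CUBIC))
E
```

```text
clock: 11.4
eef_pos: [560.3, -33.3, 23.9]
eef_rot: [3.137, -0.01, 1.64]
wrist_force: [0.9, 1.2, 0.9]
finger_gap: 0.3
```

View pics/s7.png

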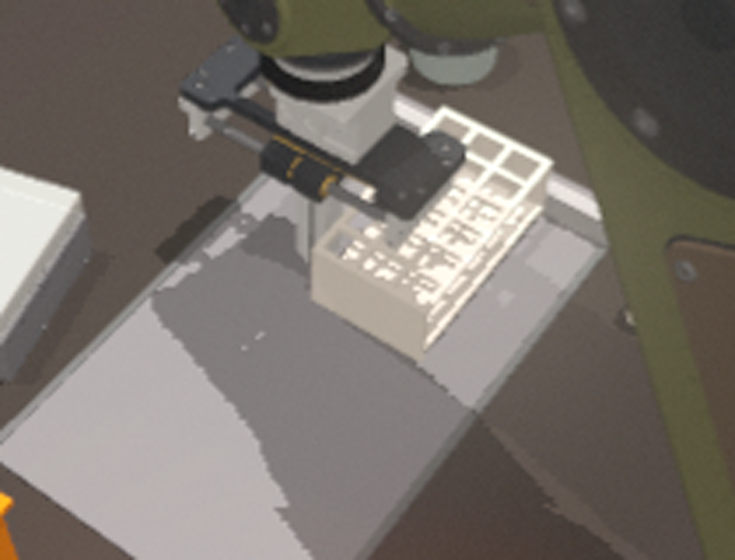

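The fingers (crop 305,235) are at the rack's +x side near the heel; the heel's lower edge runs from about (313,297) to (425,356).

Run:
```python
from h import *
c=lambda u,v:(190+u/3.5,140+v/3.5)
P=ray('side',[c(313,297),c(425,356)],4)[:,:2];d=P[0]-P[1];print(P,np.linalg.norm(d),np.degrees(np.arctan2(*d[::-1])))
P=ray('side',[c(314,245),c(428,306)],60)[:,:2];d=P[0]-P[1];print(P,np.linalg.norm(d),np.degrees(np.arctan2(*d[::-1])))
P=ray('side',[c(428,306),c(552,162)],60)[:,:2];d=P[0]-P[1];print(P,np.linalg.norm(d),np.degrees(np.arctan2(*d[::-1]))-90)
```

```text
[[545.59356017 -11.80999301]
 [456.64835396 -22.64525214]] 89.60274855224078 6.945520071453683
[[545.76729159 -13.09379493]
 [457.91318321 -21.95398159]] 88.2997580185863 5.75887273749086
[[ 457.91318321  -21.95398159]
 [ 467.43172486 -175.83655521]] 154.17668143743705 3.539571016408786
```

Now roughly square. I'll push it home again from the heel with the finger pair parallel to the rail.

```bash
python3 -m handwheel '[[0,0.03,0,0],[0,0.03,-0.04,0],[0,0.03,-0.09,0],[0.05,0.01,-0.09,0],[0.075,-0.02,-0.09,0]]' 0.5
python3 - <<'E'
from h import *
go([505,40,110],1.646);go([505,40,24],1.646)
E
```

```text
clock: 12.08
eef_pos: [534.0, 40.4, 114.7]
eef_rot: [3.137, -0.01, 1.641]
wrist_force: [-0.0, -0.1, -0.2]
finger_gap: 45.7
t 12.07 pos [534.   40.4 114.7] yaw 1.641 J [ 0.    0.37  1.67  0.01  1.1  -0.07] F [-0.  -0.1 -0.2] -> shift m [ 0.0016 -0.029   0.0046] turn -0.3
t 12.07 pos [534.   40.4 114.7] yaw 1.641 J [ 0.    0.37  1.67  0.01  1.1  -0.07] F [-0.  -0.1 -0.2] -> shift m [ 0.0007 -0.0294  0.0906] turn -0.3
```

```bash
python3 -m handwheel '[[0,-0.0295,0.03,0],[0,-0.0295,0.07,0],[0,-0.0295,0.09,0],[-0.012,-0.0295,0.09,0],[-0.024,-0.0295,0.09,0]]'; python3 -m handwheel '[[-0.006,0,0,0],[-0.01,0,0,0],[-0.014,0,0,0]]';  python3 -m handwheel '[[-0.002,0,0,0],[-0.004,0,0,0]]'
```

```text
clock: 12.7
eef_pos: [507.1, 14.3, 25.2]
eef_rot: [3.137, -0.01, 1.641]
wrist_force: [0.9, -0.1, -0.6]
finger_gap: 46.8
clock: 13.08
eef_pos: [508.2, 0.1, 25.3]
eef_rot: [3.136, -0.01, 1.641]
wrist_force: [0.2, 0.6, 0.1]
finger_gap: 46.7
clock: 13.32
eef_pos: [509.3, -1.8, 25.8]
eef_rot: [3.134, -0.013, 1.641]
wrist_force: [3.8, 33.2, 5.5]
finger_gap: 47.1
```

```bash
python3 -m handwheel '[[0.03,0,0,0],[0.08,0,-0.01,0],[0.12,0,-0.06,0],[0.16,0,-0.12,0],[0.2,0,-0.16,0]]'
python3 - <<'E'
from h import *
im=cams.camera('top')[:,:,::-1];cv2.imwrite('pics/top8.png',im)
s=cams.camera('side')[:,:,::-1];cv2.imwrite('pics/side8.png',s)
rack('pics/top8.png',xr=(352,362),x0=265)
a=cv2.resize(im[150:270,270:390],(600,600),interpolation=cv2.INTER_CUBIC)
b=s[150:290,225:385];b=cv2.resize(b,None,fx=600/140*.9,fy=600/140*.9,interpolation=cv2.INTER_CUBIC)
cv2.imwrite('pics/c8.png',a)
cv2.imwrite('pics/c8s.png',b)
E
```

```text
clock: 13.95
eef_pos: [494.2, 193.3, 186.8]
eef_rot: [3.133, -0.013, 1.641]
wrist_force: [0.4, 0.3, 0.2]
finger_gap: 46.7
px [[289.0, 198.8000030517578], [356.29998779296875, 193.60000610351562], [359.3999938964844, 234.0], [292.1000061035156, 239.1999969482422]] 
front [[463.0, -168.9], [557.1, -165.1]] heel [[453.2, -14.5], [547.1, -8.9]] len 155.7 wid 94.1
heading -86.4 want -85.7 front gaps [8.4 5.2]
```

View pics/c8.png

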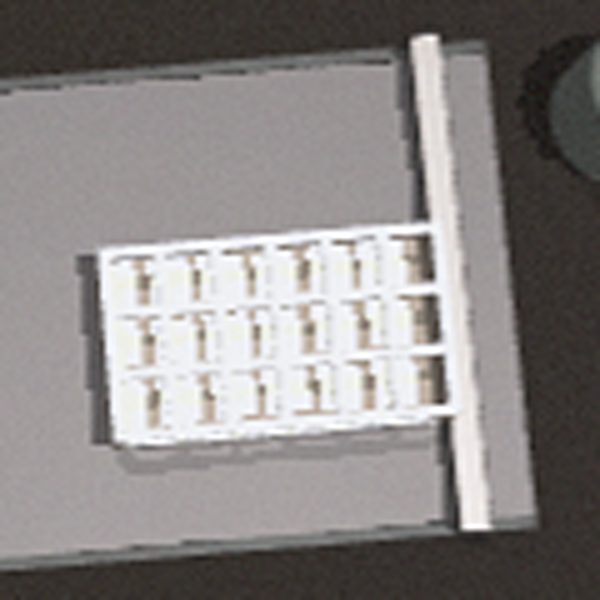

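By eye it is close to square: front edge (436,225)–(455,413) against the rail line (412,40)–(460,528). Next, a sub-pixel angle check by line fits.

```bash
cat >> h.py <<'E'
def edge(g,axis,along,lo,hi,z,sgn):
    # strongest gradient across `axis`, sub-pixel, along given range; robust line fit -> angle
    g=cv2.GaussianBlur(g.astype(float),(0,0),0.8);d=np.gradient(g,axis=axis)*sgn;p=[]
    for k in along:
        a,b=int(lo(k)),int(hi(k));v=d[a:b,k] if axis==0 else d[k,a:b]
        i=int(np.argmax(v));w=v[max(i-2,0):i+3].clip(0);c=a+max(i-2,0)+(w*np.arange(len(w))).sum()/w.sum()
        p.append((k,c) if axis==0 else (c,k))
    P=ray('top',p,z)[:,:2].astype(np.float32)
    vx,vy,x,y=cv2.fitLine(P,cv2.DIST_HUBER,0,.01,.01).ravel()
    if axis==0 and vy<0 or axis==1 and vx<0: vx,vy=-vx,-vy
    r=(P-[x,y])@[-vy,vx];print('angle',np.degrees(np.arctan2(vy,vx)).round(2)-(90 if axis==0 else 0),'pt',x.round(1),y.round(1),'rms',r.std().round(2));return (vx,vy,x,y)
def squareness(fn,o=0):
    g=cv2.imread(fn).min(2)
    print('rack +x side');edge(g,0,range(296,350),lambda k:193+o-(k-323)*.07,lambda k:203+o-(k-323)*.07,60,1)
    print('rack heel');edge(g,1,range(204,234),lambda k:285+(k-219)*.09,lambda k:297+(k-219)*.09,60,1)
    R=[]
    for rr in(range(160,190),range(238,252)):
        print('rail left top');edge(g,1,rr,lambda k:348+(k-157)*.1066,lambda k:358+(k-157)*.1066,28,1)
    rows=[*range(161,190),*range(238,253)]
    print('rail left top all');edge(g,1,rows,lambda k:348+(k-157)*.1066,lambda k:358+(k-157)*.1066,28,1)
    print('rail right top all');edge(g,1,range(161,253),lambda k:355+(k-157)*.1066,lambda k:365+(k-157)*.1066,28,-1)
E
python3 - <<'E'
from h import *
squareness('pics/top8.png')
E
```

```text
rack +x side
angle 3.9400024 pt 552.0 -84.0 rms 0.35
rack heel
angle 3.82 pt 506.4 -11.6 rms 0.09
rail left top
angle 4.14 pt 607.3 -166.2 rms 0.16
rail left top
angle 4.1 pt 440.7 -177.5 rms 0.09
rail left top all
angle 3.89 pt 515.3 -172.5 rms 0.14
rail right top all
angle 3.83 pt 527.3 -183.7 rms 0.5
```

Rack 3.8–3.9°, rail 3.9–4.1°, and heel to rail is 161 mm against a 160 mm rack: flush. Last, I check the bystanders and whether the rack sits on its feet.

Run:
```python
from h import *
a,b=cv2.imread('pics/top0.png'),cv2.imread('pics/top8.png')
for n,(x0,x1,y0,y1) in dict(vial=(335,365,265,292),bottle=(375,425,145,190),tip=(198,265,100,160)).items():
    print(n,cv2.phaseCorrelate(a[y0:y1,x0:x1].mean(2),b[y0:y1,x0:x1].mean(2)))
s=read_state();print(s['clock'],s['wrist_force'])
```

```text
vial ((-0.04932511169235099, 0.5383004087486913), 1.0238140704782124)
bottle ((-0.0383583528482383, 0.535749333707777), 1.034360883330232)
tip ((0.00013161073219691843, -0.08641688430963157), 0.9594254819904849)
14.05 [-0.72768934 -0.9941471  -0.6013832 ]
```

View pics/c8s.png

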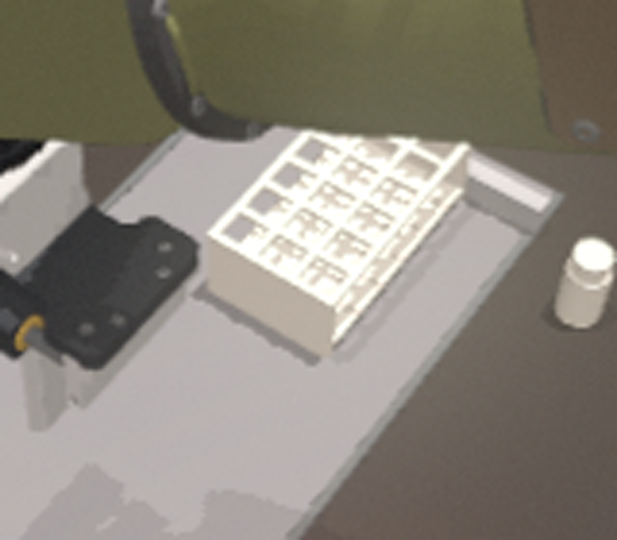

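The rack lies on its feet with its holes up, its front end at the rail (470,165). The vial stands untouched and the gripper is clear.

```bash
python3 -c "
from cell import manip;print(manip.sign_off())"
```

```text
the job is handed in; nothing more can be done
None
```

The white rack is on its feet with its holes up and its front end flush against the stop rail. I handed the job in at about 14 s of the 61 s allowed.

- **What I did:** I tipped it with closed fingers at the top of the hole side, and it fell short of the rail as expected. I then pushed it along by the heel. It jammed about 3.7° askew at the rail, so I pushed it sideways near the heel and then pushed the heel home again.
- **Flushness:** The rack measures 3.8–3.9° and the rail 3.8–4.1°. Heel to rail is 161 mm for a 160 mm rack, which is within the 2 mm calibration. A rougher box fit gave 0.7° of skew and front gaps of 8 and 5 mm. I discounted it because it clips the front edge.
- **Forces:** The highest wrist force I read was about 50 N, at the jam. The final push read 33 N.
- **Bystanders:** The tip box shows no shift. The vial and bottle both read 0.5 px, which I put down to the odd size of the crops I compared. I viewed the vial in the last picture, still standing. The bottle and tip box were compared only in the top view.
- **Clearance:** The gripper was clear of everything when I handed in.

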